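Release the eccentric stop and push the probe slide home

TASK

On the board test jig, push the orange pin round with a fingertip until its lever points at the green mark, which turns the brass cam to its low point. Only then push the slide forward by its blue tab, fully home, so that its row of probes meets the edge of the circuit board. Nothing needs to be gripped or picked up: leave the flux jar, the phone and the screwdriver where they are, and finish clear of everything.

Things in the scene. Friction and masses are not known exactly. Their poses are not given: they have to be found in the camera images.
- jig: Fixed aluminium base plate, 12 mm thick; origin on its underside, on the slide's centre line. In its frame it spans x -130 to 130, y -75 to 190 mm. x is the slide's forward direction (roughly away from the robot, turned up to 0.4 rad), y points to the cam's side, z up. A green circuit board lies in a black nest at the +x end (x over 59 mm, up to 30 mm high).
- slide (a joint): Travel of the steel slide along the jig's +x, m: 0 fully back, 0.060 fully home at its end stop, probes at the board. Starts at 0 to 0.015; stays where left (friction about 3 N). A side arm on it meets the cam's rear rim: the cam at its high point blocks it at about 0.022; it gets home only with the cam within 0.38 rad of its low point.
- push_tab (a point): Middle of the rear (-x) face of the blue upright tab at the back of the slide; moves with it. Tab: 50 mm wide (jig y), 10 mm thick (jig x), from 30 to 70 mm above the table; this point is 55 mm up. Behind it (-x) is free space down to the base plate. The slide block's top is 30 mm up, the black probe head at its front 42 mm.
- cam (a joint): Angle of brass cam and lever about the vertical pivot, rad, counter-clockwise from above: 0 = lever along the jig's +x at the green mark (low point at the follower), pi/2 = along +y, pi = along -x at the red mark (high point). Starts 2.3 to 3.4, range -0.5 to 3.7: turn it clockwise, pin passing the jig's +y side. Needs about 4 N at the pin, stays where left; no stop at 0.
- cam_pivot (a point): Point on the cam's vertical pivot axis, at 65 mm above the table (pin height). At x 27.5, y 110 mm of the jig's frame. Fixed to the jig.
- cam_pin (a point): Point on the axis of the upright orange pin at the end of the cam's lever, 65 mm up. Pin: diameter 16 mm, from 43 to 83 mm above the table, 65 mm from the pivot axis. The dark lever below is 16 mm wide, 35 to 43 mm up; the cam disc (diameter 72 mm, centre 20 mm from the pivot towards the pin) is 14 to 30 mm up.
- green_mark (a point): Centre of the green rectangle (22 by 12 mm) painted on the base plate, 86.5 mm from the pivot along the jig's +x.
- flux_jar: Small yellow jar with a green cap, diameter 38, height 45 mm, loose, standing on the table on the cam's side of the jig. Origin at its underside. To be left alone.
- phone: White phone, 138 by 67 by 8 mm, loose, lying on the table on the other side of the jig. Origin at its underside centre. To be left alone.
- screwdriver: Red-handled screwdriver, 150 mm long, loose, lying on the table beyond the far end of the jig. To be left alone.

How it is judged (in metres and radians):
On the way, in this order (a step that is already met when the one before it is completed fails the run):
1. the cam is turned to its low point (lever within 0.3 rad of the green mark) while the slide is still back (under 30 mm) (value of joint cam between -0.3 and 0.3 rad and value of joint slide below 0.03 m), for 0.2 s.
2. the slide is pushed fully home (57 mm or more of 60) with the cam at its low point (value of joint cam between -0.36 and 0.36 rad and value of joint slide above 0.057 m), for 0.2 s.
At the end, for the whole second after the job is handed in: The lever points at the green mark within 0.36 rad, the slide is home (57 mm or more of its 60 mm travel), and the jar, phone and screwdriver are within 20 mm of where they started (all of step 2 and value of joint slide below 0.063 m and distance of each of flux_jar, phone, screwdriver from where it was at the start of the episode below 0.02 m and velocity of joint slide below 0.01 m/s); the robot touches nothing.
It fails at once if the slide is forced forward (beyond 30 mm) while the cam is not at its low point (more than 0.45 rad off) (value of joint slide above 0.03 m and not (value of joint cam between -0.45 and 0.45 rad)).
It fails at once if the jar, phone or screwdriver is pushed, lifted or carried (20 mm or more) (distance of any of flux_jar, phone, screwdriver from where it was at the start of the episode above 0.02 m).
It also fails if it takes over 64 s, if anything falls off the work surface, if the arm or the gripper's body presses on something with over 40 N, if the wrist force passes 120 N, or if a joint passes its speed limit or range.

ROBOT

A 6-joint arm with a two-finger parallel gripper is mounted at the origin on the work surface. World frame = base frame: x ahead of the robot, y to its left, z up, the work surface at z = 0. Lengths are in mm, angles in rad, forces in N, time in s.
With the tool pointing down it reaches from about 200 to 875 mm from the base axis. Payload 3.4 kg.
Tool frame: the origin (TCP) lies midway between the tips of the shut fingers; the grasp point (between the pads) lies 19 mm behind it (arm.tcp_to_grasp is the distance from the TCP to the grasp point, in mm); z points along the fingers, y is the line along which they close (so a half turn about z gives the same grasp; the last joint's range is limited). The gripper opens to 94 mm and grips with 3 to 60 N. Pads are 16 mm wide; open, the fingers measure 119 mm over their backs; the gripper's body (75 mm by 177 mm) begins 78 mm behind the grasp point.
Start: joints at [-0.121, 0.276, 1.505, -0, 1.361, -0.121], TCP at [575.035, -0.01, 205.493] pointing down, gripper open.
Joint ranges: [-2.89, 2.89], [-0.75, 2.08], [0.22, 2.7], [-1.18, 4.32], [0.11, 2.71], [-2.7, 2.7]. Speed limits (rad/s): [2.57, 2.57, 3.14, 3.14, 3.14, 3.14].

INTERFACE

Orientations are given as a unit quaternion [x, y, z, w].
In Python, from rig import arm gives the robot as it stands.
- The arm moves only by the tool send_rows, never from a script. Its argument "targets" is a list of rows, each a list of 5 numbers: the closure, from -1 (fully open) to 1 (shut), so that 0 is half open, then the shift along the tool's x, y, z as a fraction of full scale, then the turn about the tool's z as a fraction of full scale. In form: [[jaw, tx, ty, tz, twist], ...]. A call has 1 to 12 rows; each row is the pose to reach, as a shift and turn from the pose commanded when the call began, along the tool's axes at that moment, turning the shorter way round; what a row does not reach only later rows make up. Full scale, the value 1, is 250 mm for a shift and 180 degrees for a turn. A row lasts 1/12 s, in which the tool goes at most 41.7 mm and 7.16 degrees, less where a joint would pass 70% of its speed; a pose out of reach is approached as far as the arm can. A call with a number of a shift or a turn outside -1 to 1 is refused whole. A call with a gripper value outside its range is refused whole. The fingers move at their own pace and stop on an object; "grip_force" is the grip in N (left out, the last holds). Time passes only in rows, so rows that repeat a pose let the fingers close. It gives the time, the measured TCP pose, the force, the opening and the grip force at its end, in the units of the state.
- arm.get_state(): the state, without advancing time (a new reading comes with each control period).
- arm.grab_frame(name): name is "scene" or "side" or "wrist"; returns a dict with "pixels" (384x512x3 uint8, red, green, blue), "depth" (384x512 float32, mm along the optical axis (not along the pixel's ray), 0 where there is no reading), "K" (3x3 intrinsics, pixels), "extrinsics" (4x4, takes a point from camera to world coordinates). Camera axes: x right, y down, z forward; pixel columns grow to the right and rows downward; lengths in mm; the calibration is good to about 2 mm. The wrist camera is an equidistant fisheye: a pixel r from the principal point sees the ray r / f radians off the axis. A picture is of the moment at which its call begins.
- arm.hand_in(): hands the job in; it is judged then, once.
The state is a dict: "time_s": time; "joint_positions": joint angles; "dq": joint speeds; "joint_efforts": joint torques, N m; "position": TCP position; "eef_rot": TCP orientation; "contact_force": force on the tool from outside, world axes, zero at the start; "moment": the same for the moment, N m; "grip_width": finger opening in mm; "grip_force": force on a finger pad.
Only numpy, scipy, OpenCV 4.12 (cv2) and the standard library are available. Lean on these libraries where they do the work, as an engineer would, in place of code of your own. Each camera call takes 0.05 s, during which the arm holds its last target. There are 200 camera calls.

## Working session

There is one attempt and no reset: what is moved stays moved. The work goes in short steps, Python scripts to look and compute and a tool call to move; the robot and the scene stay as the last step left them, time stands still between calls to the robot, and variables do not carry over. Pictures are saved under pics/ and viewed, at most 13 in all, crops included, and the job is handed in when it is done.

Besides the shell and the picture viewer there is one more tool, called after "Call:" by a JSON object that holds its "fn" and its "kwargs". send_rows: Moves the arm, as the interface text tells. Its arguments: {"type":"object","properties":{"targets":{"type":"array"},"grip_force":{"type":"number"}},"required":["targets"]}

```bash
mkdir -p pics
cat > h.py <<'E'
from rig import arm
import numpy as np, cv2
from scipy.spatial.transform import Rotation as R
def grab(n,f):
    g=arm.grab_frame(n); np.savez('pics/'+f,**{k:np.array(v) for k,v in g.items()})
    cv2.imwrite('pics/'+f+'.png',cv2.cvtColor(g['pixels'],cv2.COLOR_RGB2BGR)); return g
def load(f): return np.load('pics/'+f+'.npz')
def pt(g,u,v,z=None):
    K,T=g['K'],g['extrinsics']; r=np.array([(u-K[0,2])/K[0,0],(v-K[1,2])/K[1,1],1])
    if z is None: d=g['depth'][int(v),int(u)]
    else: d=(z-T[2,3])/(T[:3,:3]@r)[2]
    return T[:3,:3]@(r*d)+T[:3,3]
E
python3 - <<'E'
from h import *
a=grab('scene','s1');b=grab('side','d1')
im=np.hstack([cv2.imread('pics/s1.png')])
print(a['extrinsics'][:3,3],b['extrinsics'][:3,3]); s=arm.get_state(); print(s)
E
```

```text
[ 841.69032198 -324.62120488  785.97818501] [ 353.92713521 -676.12946053  511.61737652]
{'time_s': 0.1, 'joint_positions': array([-1.20989559e-01,  2.76555114e-01,  1.50593053e+00, -1.19901705e-05,
        1.36069953e+00, -1.20957730e-01]), 'dq': array([ 0.00073842, -0.00120413, -0.00295841,  0.00140386,  0.00072898,
        0.0006791 ]), 'joint_efforts': array([ 2.09665013e-03, -4.05456018e+01, -2.37780511e+01,  7.03444169e-02,
        2.99401337e-02, -2.48708608e-05]), 'position': array([5.74529342e+02, 5.32275345e-02, 2.04708203e+02]), 'eef_rot': array([ 7.07116923e-01,  7.07096191e-01, -4.95593871e-04, -6.23258110e-04]), 'contact_force': array([-0.8972765 ,  0.51724176,  0.46321855]), 'moment': array([-0.01817442,  0.0458391 ,  0.00041578]), 'grip_force': 0.0, 'grip_width': 94.17607704303144}
```

View pics/s1.png

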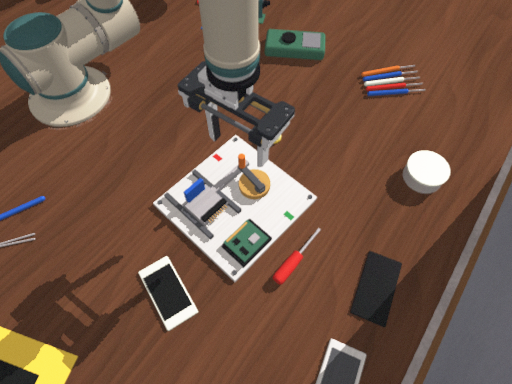

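View pics/d1.png

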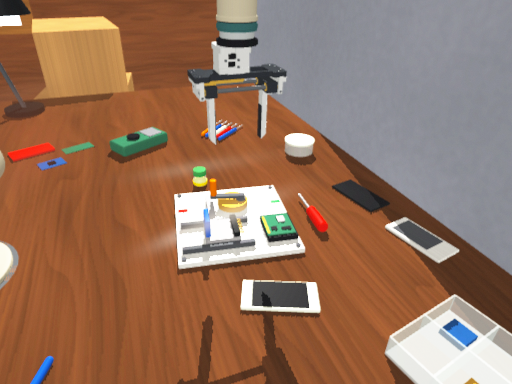

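The scene view shows the jig plate with corners near (155,203), (236,138), (315,197) and (236,278). The orange pin is at about (241,160), the tab at (195,190), the green mark at (289,215), the red mark at (217,157), and the jar is partly hidden behind the gripper. I'll enlarge the crop.

Run:
```python
from h import *
i=cv2.imread('pics/s1.png')[125:285,145:325]; cv2.imwrite('pics/c1.png',cv2.resize(i,None,fx=3.6,fy=3.6,interpolation=cv2.INTER_CUBIC))
g=load('s1')
for n,u,v,z in [('green',289,215,12),('red',217,157,12),('c1',155,203,12),('c2',236,138,12),('c3',315,197,12),('c4',236,276,12),('pintop',241.5,155,83),('tab',195,185,70)]: print(n,pt(g,u,v,z).round(1),pt(g,u,v).round(1))
```

```text
green [682.4  29.1  12. ] [682.7  28.4  13.6]
red [457.7  60.4  12. ] [457.8  60.3  12.2]
c1 [ 420.7 -118.1   12. ] [ 420.5 -118.    11.7]
c2 [461.2 132.3  12. ] [462.3 131.   14.2]
c3 [705.9 100.8  12. ] [706.3  99.6  14.2]
c4 [ 668.7 -148.1   12. ] [ 668.5 -147.9   11.2]
pintop [533.6  59.9  83. ] [533.5  60.   82.9]
tab [492.6 -52.4  70. ] [492.3 -52.2  69.5]
```

View pics/c1.png

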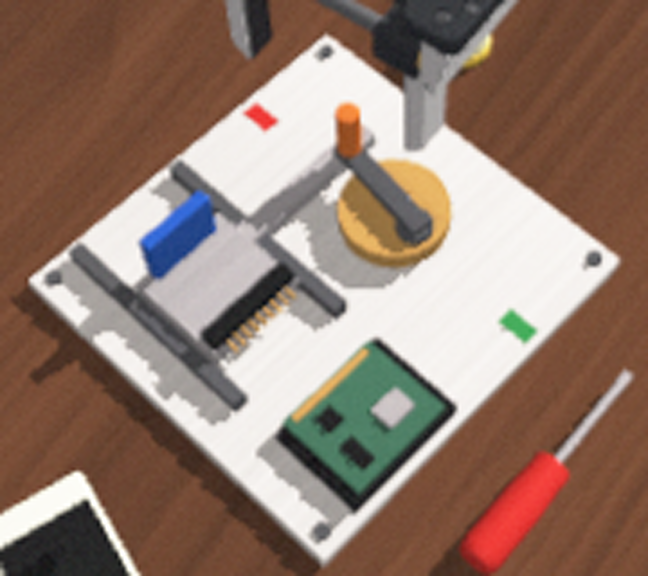

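```bash
cat > fit.py <<'E'
from h import *
g=load('s1')
obs=[pt(g,*p,12)[:2] for p in [(153.3,203.3),(235.3,135.3),(317.2,197.8),(233.9,281),(288.9,215.6)]]
mod=np.array([[-130,-75],[-130,190],[130,190],[130,-75],[114,110]],float)
O=np.array(obs);z=(O-O.mean(0))@[1,1j];m=(mod-mod.mean(0))@[1,1j]
yaw=np.angle(np.sum(z*m.conj())); c,s=np.cos(yaw),np.sin(yaw); A=np.array([[c,-s],[s,c]])
t=O.mean(0)-A@mod.mean(0)
W=lambda x,y:A@[x,y]+t
J=lambda p:A.T@(np.array(p)[:2]-t)
E
python3 - <<'E'
from fit import *
print(yaw,t,(O-(mod@A.T+t)).round(1).tolist())
print('pivot',W(27.5,110)); pin=J([533.6,59.9]); d=pin-[27.5,110]; print('pin',pin,np.hypot(*d),np.arctan2(d[1],d[0]))
for u,v in [(208,195),(209,198)]: pass
# tab top crop corners
for n,(u,v) in dict(bl=(142,243),tr=(205,195),fr=(213,200),fl=(150,248)).items(): print(n,J(pt(g,u/3.6+145,v/3.6+125,70)))
i=cv2.imread('pics/s1.png'); 
# jar : yellow/green pixels
P=g['pixels'].astype(int)
d=load('d1')
for n,u,v in [('jarcap',200,169),('jarcap2',200,171)]: print(n,pt(d,u,v,45),pt(d,u,v),J(pt(d,u,v,45)))
print('scr',[J(pt(g,u/3.6+145,v/3.6+125,5)) for u,v in [(628,375),(480,560)]])
E
```

```text
-0.143556825971824 [555.36108963 -66.44163124] [[2.1, 1.2], [0.9, -2.2], [-0.2, -1.2], [-1.9, 0.5], [-1.0, 1.6]]
pivot [598.31527577  38.49257621]
pin [-39.61221286 121.92877183] 68.16410134269834 2.9656860794250672
bl [-66.76019814 -22.64872808]
tr [-64.10548897  24.97328083]
fr [-58.07389977  25.86459015]
fl [-60.83938802 -21.67495684]
jarcap [530.83247756 193.15863083  45.        ] [530.58283199 191.93190748  45.65848185] [-61.41581306 253.42069131]
jarcap2 [528.24181873 182.12616205  45.        ] [527.67970085 179.35851898  46.50471528] [-62.40147094 242.13107842]
scr [array([180.58085393, 135.10338633]), array([191.11187351, -11.00217086])]
```

```bash
cat > plan.py <<'E'
from fit import *
# commanded pose: (x,y,z,yaw) ; tool axes at yaw: x=(-sin..)->Rz(yaw)*(0,1), y=Rz(yaw)*(1,0), z=down
def rows(c,targets,jaw=1):
    cy,sy=np.cos(c[3]),np.sin(c[3]); out=[]
    for p in targets:
        d=np.array(p[:3])-c[:3]
        out.append([jaw,*(np.array([-sy*d[0]+cy*d[1],cy*d[0]+sy*d[1],-d[2]])/250).round(3).tolist(),round(-(p[3]-c[3])/np.pi,3)+0.0])
    return out
def arc(th,gap,z=55):
    p=W(27.5+65*np.cos(th)-gap*np.sin(th),110+65*np.sin(th)+gap*np.cos(th))
    return np.array([*p,z,th+yaw-np.pi/2])
E
python3 - <<'E'
from plan import *
c=np.array([575.035,-.01,205.493,0])
a=arc(2.97,33); print(a, rows(c,[[*a[:2],150,a[3]],a]))
E
```

```text
[526.28788852  27.26513283  55.           1.25564685] [[1, 0.109, -0.195, 0.222, np.float64(-0.4)], [1, 0.109, -0.195, 0.602, np.float64(-0.4)]]
```

Call:
{"fn": "send_rows", "kwargs": {"targets": [[1,0.109,-0.195,0.1,-0.4],[1,0.109,-0.195,0.1,-0.4],[1,0.109,-0.195,0.1,-0.4],[1,0.109,-0.195,0.1,-0.4],[1,0.109,-0.195,0.1,-0.4],[1,0.109,-0.195,0.1,-0.4],[1,0.109,-0.195,0.1,-0.4],[1,0.109,-0.195,0.1,-0.4],[1,0.109,-0.195,0.1,-0.4],[1,0.109,-0.195,0.1,-0.4],[1,0.109,-0.195,0.22,-0.4],[1,0.109,-0.195,0.22,-0.4]]}}

```text
time_s: 1.1
position: [523.0, 27.5, 146.7]
eef_rot: [0.156, 0.988, -0.0, -0.004]
contact_force: [-1.9, -0.2, -0.8]
grip_width: 17.4
grip_force: 0.0
```

Run:
```python
from plan import *
s=arm.get_state();print(s['position'],R.from_quat(s['eef_rot']).as_matrix()[:,1],s['grip_width'],s['time_s'],s['contact_force'])
grab('side','d2');g=grab('wrist','w2')
a=cv2.imread('pics/d2.png')[60:260,130:350];cv2.imwrite('pics/c2.png',cv2.resize(a,None,fx=2.5,fy=2.5))
```

```text
[522.99634623  27.46219748 146.68054543] [ 0.30907984  0.95103423 -0.00188322] 17.417984153855336 1.1 [-1.93972016 -0.20256264 -0.7645285 ]
```

View pics/w2.png

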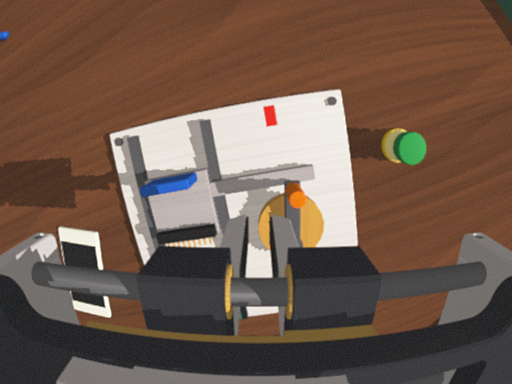

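View pics/c2.png

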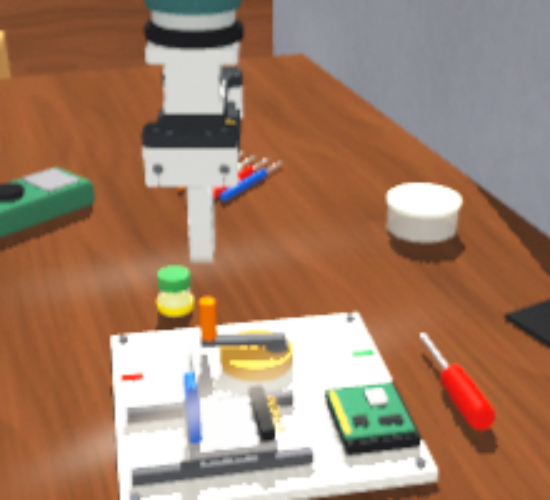

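The wrist view shows the tips near (260,225) with the pin to the right at (297,195). They are on the correct side of it. The jar at (410,148) is well clear. Descending now.

Call:
{"fn": "send_rows", "kwargs": {"targets": [[1,0,0,0.0,0],[1,0,0,0.0,0],[1,0,0,0.0,0],[1,0,0,0.1,0],[1,0,0,0.2,0],[1,0,0,0.3,0],[1,0,0,0.38,0],[1,0,0,0.38,0],[1,0,0,0.38,0]]}}

```text
time_s: 1.95
position: [526.1, 27.3, 55.4]
eef_rot: [0.156, 0.988, -0.0, -0.001]
contact_force: [0.2, -0.6, 0.1]
grip_width: 0.4
grip_force: 0.0
```

Run:
```python
from plan import *
s=arm.get_state();print(s['position'],R.from_quat(s['eef_rot']).as_matrix()[:,1],s['grip_width'],s['time_s'],s['contact_force'])
c=np.array([526.1,27.3,55.5,1.257])
def show(c,ths,gap=20.5):
    for r in rows(c,[arc(t,gap,55.5) for t in ths]): print([float(v) for v in r])
    return arc(ths[-1],gap,55.5)
t=np.linspace(2.97,0.0,34)
for k in range(0,34,12): print(k,t[k:k+12].round(2)); c=show(c,t[k:k+12])
g=grab('side','d3')
a=cv2.imread('pics/d3.png')[60:260,130:350];cv2.imwrite('pics/c3.png',cv2.resize(a,None,fx=2.5,fy=2.5))
```

```text
[526.05893218  27.26716835  55.41602666] [ 3.09113567e-01  9.51025097e-01 -2.59215206e-04] 0.36980073030059335 1.95 [ 0.1525127  -0.57513356  0.12790172]
0 [2.97 2.88 2.79 2.7  2.61 2.52 2.43 2.34 2.25 2.16 2.07 1.98]
[1.0, -0.001, 0.05, -0.0, 0.0]
[1.0, 0.005, 0.074, -0.0, 0.029]
[1.0, 0.01, 0.098, -0.0, 0.058]
[1.0, 0.012, 0.122, -0.0, 0.086]
[1.0, 0.011, 0.147, -0.0, 0.115]
[1.0, 0.009, 0.171, -0.0, 0.144]
[1.0, 0.004, 0.195, -0.0, 0.172]
[1.0, -0.003, 0.219, -0.0, 0.201]
[1.0, -0.012, 0.242, -0.0, 0.23]
[1.0, -0.022, 0.264, -0.0, 0.258]
[1.0, -0.035, 0.285, -0.0, 0.287]
[1.0, -0.05, 0.304, -0.0, 0.316]
12 [1.89 1.8  1.71 1.62 1.53 1.44 1.35 1.26 1.17 1.08 0.99 0.9 ]
[1.0, 0.006, 0.024, -0.0, 0.029]
[1.0, 0.01, 0.048, -0.0, 0.057]
[1.0, 0.012, 0.072, -0.0, 0.086]
[1.0, 0.012, 0.097, -0.0, 0.115]
[1.0, 0.01, 0.121, -0.0, 0.143]
[1.0, 0.005, 0.145, -0.0, 0.172]
[1.0, -0.002, 0.169, -0.0, 0.201]
[1.0, -0.01, 0.192, -0.0, 0.229]
[1.0, -0.021, 0.214, -0.0, 0.258]
[1.0, -0.034, 0.235, -0.0, 0.286]
[1.0, -0.049, 0.254, -0.0, 0.315]
[1.0, -0.065, 0.273, -0.0, 0.344]
24 [0.81 0.72 0.63 0.54 0.45 0.36 0.27 0.18 0.09 0.  ]
[1.0, 0.006, 0.024, -0.0, 0.029]
[1.0, 0.01, 0.048, -0.0, 0.057]
[1.0, 0.012, 0.072, -0.0, 0.086]
[1.0, 0.012, 0.097, -0.0, 0.115]
[1.0, 0.01, 0.121, -0.0, 0.143]
[1.0, 0.005, 0.145, -0.0, 0.172]
[1.0, -0.002, 0.169, -0.0, 0.201]
[1.0, -0.01, 0.192, -0.0, 0.229]
[1.0, -0.021, 0.214, -0.0, 0.258]
[1.0, -0.034, 0.235, -0.0, 0.286]
```

View pics/c3.png

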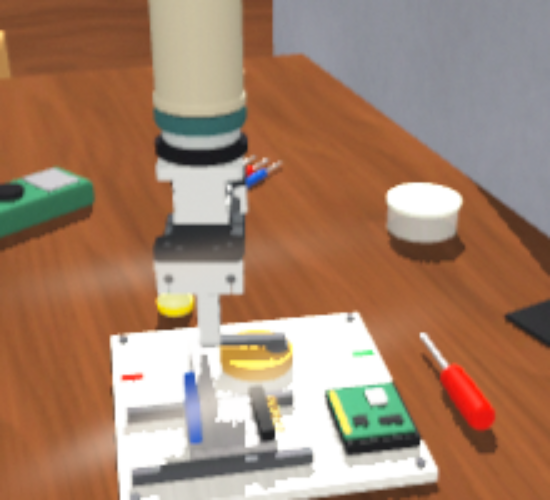

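The side view shows the finger (208,320) in front of the pin and hiding it, in line with the pin's x. I'll start the arc.

Call:
{"fn": "send_rows", "kwargs": {"targets": [[1,0,0.05,0,0],[1,0.005,0.074,0,0.029],[1,0.01,0.098,0,0.058],[1,0.012,0.122,0,0.086],[1,0.011,0.147,0,0.115],[1,0.009,0.171,0,0.144],[1,0.004,0.195,0,0.172],[1,-0.003,0.219,0,0.201],[1,-0.012,0.242,0,0.23],[1,-0.022,0.264,0,0.258],[1,-0.035,0.285,0,0.287],[1,-0.05,0.304,0,0.316]]}}

```text
time_s: 3.0
position: [561.1, 95.4, 57.0]
eef_rot: [0.609, 0.793, -0.001, 0.0]
contact_force: [-3.3, -3.9, 0.5]
grip_width: 0.3
grip_force: 2.1
```

Run:
```python
from plan import *
s=arm.get_state();print(s['position'],arc(1.98,20.5),s['contact_force'])
g=grab('scene','s4')
i=cv2.imread('pics/s4.png')[125:285,145:325]; cv2.imwrite('pics/c4.png',cv2.resize(i,None,fx=3.6,fy=3.6,interpolation=cv2.INTER_CUBIC))
```

```text
[561.10328864  95.36748538  56.96182907] [5.61469680e+02 9.58306273e+01 5.50000000e+01 2.65646847e-01] [-3.33088763 -3.91561157  0.48456361]
```

View pics/c4.png

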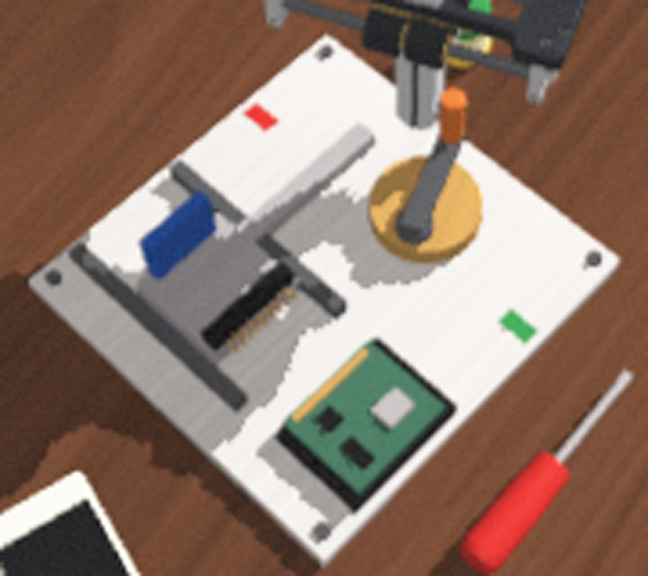

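The pin has moved to crop (453,110), with the finger still behind it and pressing at about 5 N. Before continuing I'll work out the cam angle.

Run:
```python
from plan import *
p=J(pt(g,453/3.6+145,95/3.6+125,83)); d=p-[27.5,110]; print(p,np.hypot(*d),np.arctan2(d[1],d[0]))
q=J(arm.get_state()['position']); th=1.98
v=p-q; print('pin rel tool: radial',v@[np.cos(th),np.sin(th)],'cw',v@[np.sin(th),-np.cos(th)])
```

```text
[  0.53950019 172.95428534] 68.48438210534266 1.9754209205167585
pin rel tool: radial 3.5416892046567607 cw 19.755299852241983
```

Call:
{"fn": "send_rows", "kwargs": {"targets": [[1,0.006,0.024,0,0.029],[1,0.01,0.048,0,0.057],[1,0.012,0.072,0,0.086],[1,0.012,0.097,0,0.115],[1,0.01,0.121,0,0.143],[1,0.005,0.145,0,0.172],[1,-0.002,0.169,0,0.201],[1,-0.01,0.192,0,0.229]]}}

```text
time_s: 3.72
position: [606.5, 106.5, 56.3]
eef_rot: [0.849, 0.528, -0.002, -0.001]
contact_force: [-4.6, -0.7, 0.5]
grip_width: 0.3
grip_force: 2.1
```

Call:
{"fn": "send_rows", "kwargs": {"targets": [[1,0.006,0.024,0,0.029],[1,0.01,0.048,0,0.057],[1,0.012,0.072,0,0.086],[1,0.012,0.097,0,0.115],[1,0.01,0.121,0,0.143],[1,0.005,0.145,0,0.172],[1,-0.002,0.169,0,0.201],[1,-0.01,0.192,0,0.229],[1,-0.021,0.214,0,0.258],[1,-0.034,0.235,0,0.286],[1,-0.049,0.254,0,0.315],[1,-0.065,0.273,0,0.344]]}}

```text
time_s: 4.72
position: [661.6, 64.0, 56.1]
eef_rot: [1.0, 0.016, -0.001, -0.002]
contact_force: [-3.0, 3.9, -1.5]
grip_width: 0.3
grip_force: 2.1
```

Call:
{"fn": "send_rows", "kwargs": {"targets": [[1,0.006,0.024,0,0.029],[1,0.01,0.048,0,0.057],[1,0.01,0.048,0,0.057],[1,0.01,0.048,0,0.057]]}}

```text
time_s: 5.05
position: [666.0, 50.7, 56.4]
eef_rot: [0.997, -0.071, 0.0, -0.001]
contact_force: [-1.5, 3.9, 0.4]
grip_width: 0.6
grip_force: 1.5
```

Run:
```python
from plan import *
s=arm.get_state();print(s['position'],arc(0,20.5),R.from_quat(s['eef_rot']).as_matrix()[:,:2])
grab('scene','s5')
i=cv2.imread('pics/s5.png')[125:285,145:325]; cv2.imwrite('pics/c5.png',cv2.resize(i,None,fx=3.6,fy=3.6,interpolation=cv2.INTER_CUBIC))
```

```text
[666.00602828  50.71903332  56.36946956] [665.57946411  49.48252469  55.          -1.71435315] [[ 9.89991741e-01 -1.41120847e-01]
 [-1.41122678e-01 -9.89990538e-01]
 [ 8.61306929e-04 -1.90804851e-03]]
```

View pics/c5.png

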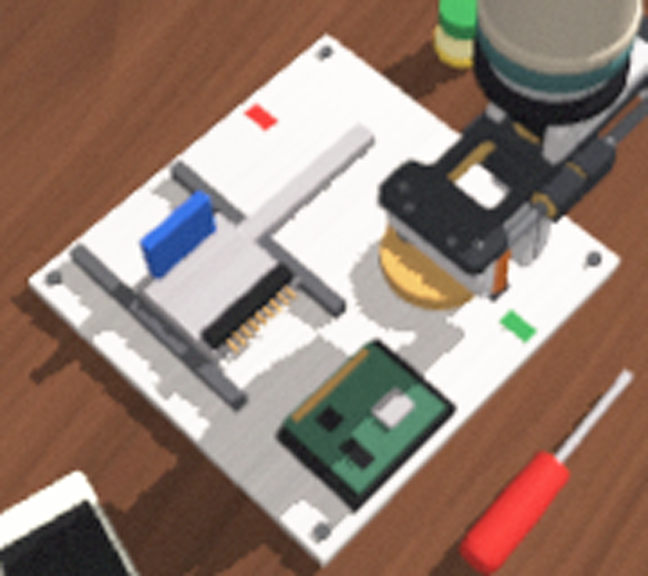

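The pin (500,275) sits in line with the green mark (518,326). I'll back off sideways, lift, and then go behind the tab.

Call:
{"fn": "send_rows", "kwargs": {"targets": [[1,0,-0.05,0,0],[1,0,-0.1,0,0],[1,0,-0.1,-0.1,0],[1,0,-0.1,-0.25,0],[1,0,-0.1,-0.4,0],[1,0,-0.1,-0.4,0],[1,0,-0.1,-0.4,0]]}}

```text
time_s: 5.68
position: [671.9, 75.0, 159.2]
eef_rot: [0.997, -0.071, 0.004, -0.0]
contact_force: [0.0, -0.1, 0.1]
grip_width: 0.6
grip_force: 0.0
```

Run:
```python
from plan import *
s=arm.get_state();print(s['position'],s['contact_force'])
M=R.from_quat(s['eef_rot']).as_matrix()
tg=np.array([*W(-103,1),50]); print(M.T@(tg-s['position'])/250)
grab('scene','s6')
i=cv2.imread('pics/s6.png')[125:285,145:325]; cv2.imwrite('pics/c6.png',cv2.resize(i,None,fx=3.6,fy=3.6,interpolation=cv2.INTER_CUBIC))
```

```text
[671.91342525  74.98438987 159.19375421] [ 0.00192932 -0.11463412  0.13567437]
[-0.79659145  0.62215568  0.42985258]
```

View pics/c6.png

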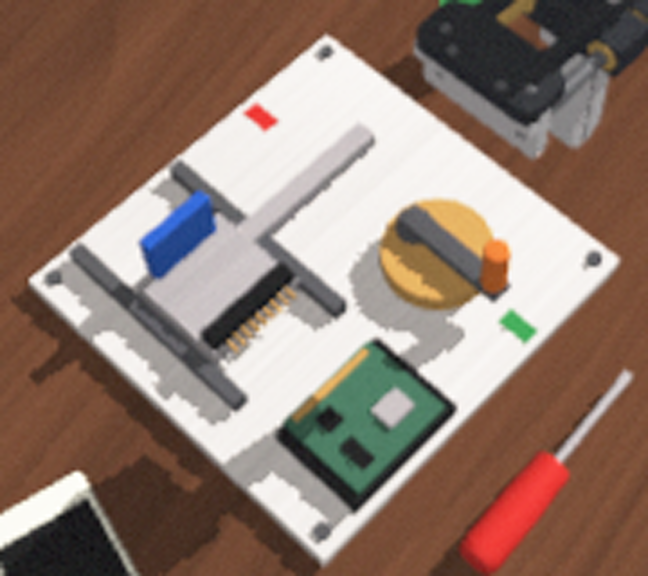

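The lever now points at the green mark: the pin base (492,290), the mark (518,326) and the pivot (412,220) lie in line, and the slide hasn't moved. I'll go behind the tab.

Run:
```python
from plan import *
d=J(pt(g,495.5/3.6+145,245/3.6+125,83))-[27.5,110]; print(np.hypot(*d),np.arctan2(d[1],d[0]))
```

```text
61.23837442523036 0.029399244552109037
```

Call:
{"fn": "send_rows", "kwargs": {"targets": [[1,-0.1,0.08,0,0],[1,-0.2,0.16,0,0],[1,-0.3,0.24,0,0],[1,-0.4,0.32,0,0],[1,-0.5,0.4,0,0],[1,-0.6,0.48,0,0],[1,-0.7,0.56,0,0],[1,-0.797,0.622,0,0],[1,-0.797,0.622,0,0],[1,-0.797,0.622,0,0]]}}

```text
time_s: 6.57
position: [448.2, -51.2, 154.5]
eef_rot: [0.997, -0.073, -0.001, -0.0]
contact_force: [1.0, -0.1, 0.5]
grip_width: 0.6
grip_force: 0.0
```

Run:
```python
from plan import *
s=arm.get_state();print(s['position'],J(s['position']))
grab('side','d7')
a=cv2.imread('pics/d7.png')[60:260,130:350];cv2.imwrite('pics/c7.png',cv2.resize(a,None,fx=2.5,fy=2.5))
```

```text
[448.16622334 -51.15296768 154.47278008] [-108.2794571    -0.20435797]
```

View pics/c7.png

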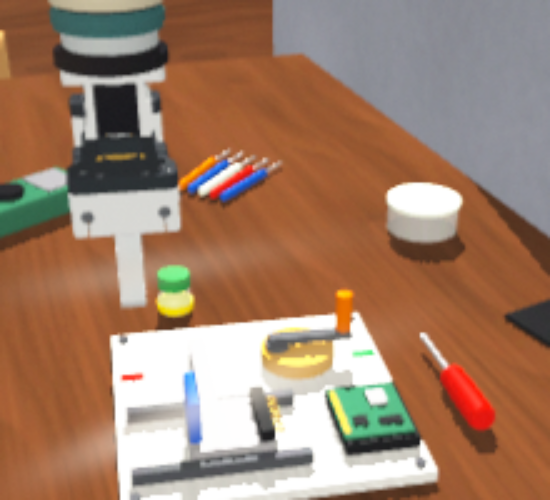

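The finger is behind the tab, about 30 mm back, and the cam is at 0.03 rad. I'll descend and push most of the way.

Call:
{"fn": "send_rows", "kwargs": {"targets": [[1,0,0,0.1,0],[1,0,0,0.2,0],[1,0,0,0.3,0],[1,0,0,0.42,0],[1,0,0,0.42,0],[1,0,0,0.42,0]]}}

```text
time_s: 7.12
position: [449.5, -50.4, 49.1]
eef_rot: [0.997, -0.072, -0.002, -0.0]
contact_force: [0.2, -0.1, 0.7]
grip_width: 0.2
grip_force: 0.0
```

Call:
{"fn": "send_rows", "kwargs": {"targets": [[1,0.04,0,0,0],[1,0.08,0,0,0],[1,0.1,0,0,0],[1,0.12,0,0,0],[1,0.14,0,0,0],[1,0.16,0,0,0],[1,0.18,0,0,0],[1,0.2,0,0,0],[1,0.22,0,0,0],[1,0.24,0,0,0],[1,0.26,0,0,0],[1,0.26,0,0,0]]}}

```text
time_s: 8.12
position: [516.0, -60.9, 50.5]
eef_rot: [0.997, -0.072, 0.001, 0.0]
contact_force: [-0.5, 0.7, 1.1]
grip_width: 0.3
grip_force: 0.4
```

Call:
{"fn": "send_rows", "kwargs": {"targets": [[1,0.01,0,0,0],[1,0.02,0,0,0],[1,0.03,0,0,0],[1,0.04,0,0,0],[1,0.045,0,0,0],[1,0.05,0,0,0],[1,0.055,0,0,0],[1,0.06,0,0,0]]}}

```text
time_s: 8.78
position: [522.7, -61.8, 50.1]
eef_rot: [0.997, -0.072, -0.006, -0.0]
contact_force: [-15.4, 0.4, 11.7]
grip_width: 0.7
grip_force: 7.5
```

Call:
{"fn": "send_rows", "kwargs": {"targets": [[1,0.005,0,0,0],[1,0.01,0,0,0],[1,0.015,0,0,0],[1,0.02,0,0,0]]}}

```text
time_s: 9.12
position: [522.7, -61.7, 49.8]
eef_rot: [0.997, -0.072, -0.011, -0.001]
contact_force: [-22.5, 1.7, 17.5]
grip_width: 0.6
grip_force: 11.5
```

The tool has stopped at an apparent end stop, at about 23 N. Before backing off I'll measure how far the tab has moved.

Call:
{"fn": "send_rows", "kwargs": {"targets": [[1,-0.05,0,0,0],[1,-0.12,0,0,0],[1,-0.2,0,0,0],[1,-0.2,0,-0.15,0],[1,-0.2,0,-0.3,0],[1,-0.2,0,-0.45,0],[1,-0.3,0,-0.5,0],[1,-0.4,0,-0.5,0],[1,-0.4,0,-0.5,0],[1,-0.4,0,-0.5,0]]}}

```text
time_s: 9.95
position: [435.8, -49.3, 176.3]
eef_rot: [0.997, -0.072, 0.002, 0.0]
contact_force: [0.4, -0.7, -0.2]
grip_width: 0.5
grip_force: 0.0
```

Run:
```python
from plan import *
s=arm.get_state();print(s['position'],J([522.7,-61.7]),s['contact_force'])
grab('scene','s8')
i=cv2.imread('pics/s8.png')[125:285,145:325]; cv2.imwrite('pics/c8.png',cv2.resize(i,None,fx=3.6,fy=3.6,interpolation=cv2.INTER_CUBIC))
```

```text
[435.75800197 -49.25405894 176.29393595] [-3.30034761e+01  2.02216830e-02] [ 0.3889377  -0.73748168 -0.17700646]
```

View pics/c8.png

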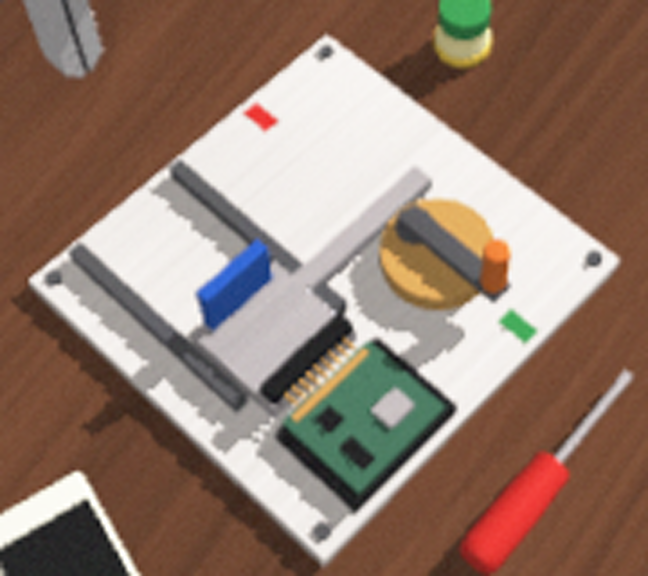

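The probes (330,370) meet the board's gold edge (330,385), and the side arm clears the cam. The lever is still on the mark and the arm is clear of everything, so I'm handing in.

```bash
python3 -c "
from rig import arm
print(arm.hand_in())"
```

```text
the job is handed in; nothing more can be done
None
```

I handed the job in: the cam is at its low point (lever about 0.03 rad from the green mark) and the slide was then pushed until it stopped at about 23 N, with its probes meeting the board edge. The arm is clear and never went near the jar, phone or screwdriver, but no verdict came back.

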